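# Press a cartridge plug home with the hand-cranked cartridge press

### The arm

A 6-joint arm with a two-finger parallel gripper is mounted at the origin on the work surface. World frame = base frame: x ahead of the robot, y to its left, z up, the work surface at z = 0. Lengths are in mm, angles in degrees, forces in N, time in s.
With the tool pointing down it reaches from about 350 to 850 mm from the base axis. Payload 8.1 kg.
Tool frame: the origin (TCP) lies midway between the tips of the shut fingers; the grasp point (between the pads) lies grip_depth behind it (grip_depth is the distance from the TCP to the grasp point, in mm); z points along the fingers, y is the line along which they close (so a half turn about z gives the same grasp; the last joint's range is limited). The gripper opens to 85 mm and grips with 20 to 120 N. Pads are 22 mm wide; open, the fingers measure 114 mm over their backs; the gripper's body (76 mm by 85 mm) begins 54 mm behind the grasp point. The pads swing forward as they close: fully open they stand 13 mm farther back than shut.
Start: joints at [-75.653, 7.471, 85.268, -0, 87.261, -4.893], TCP at [197.735, -566.486, 231.292] pointing down, gripper open.
Joint ranges: [-169.43, 169.43], [-51.17, 129.36], [1.28, 143.12], [-76.62, 256.62], [0, 156.53], [-152.29, 152.29]. Speed limits (degrees/s): [136.94, 136.94, 159.86, 180, 180, 180].

### API

Orientations are given as [roll, pitch, yaw] about the fixed x, y, z axes, in that order (R = Rz(yaw) Ry(pitch) Rx(roll)).
In Python, from bench import sense, snapshot, hand_in, grip_depth gives the robot as it stands. The module is installed in compiled form; this text tells all that it offers.
- The arm moves only by the tool apply_moves, never from a script. Its argument "series" is text: rows parted by semicolons, each of 5 numbers parted by spaces: the shift along the tool's x, y, z each as a share of 0.3 m, from -1 to 1, then the turn about the tool's z as a share of 2 rad, from -1 to 1, then the gripper's target within -1 to 1 (shut at 1, half-way at 0, fully open at -1). In form: tx ty tz twist gripper; .... A call has 1 to 5 rows; each row shifts and turns the commanded pose from where the row before left it, along the tool's axes as they then stand; what a row does not reach is not made up. A row lasts 1/12 s, in which the tool goes at most 41.7 mm and 7.16 degrees, less where a joint would pass 70% of its speed; a pose out of reach is approached as far as the arm can. A call with a number of a shift or a turn outside -1 to 1 is refused whole. A call with a gripper value outside its range is refused whole. The fingers move at their own pace and stop on an object; "squeeze" is the grip in N (left out, the last holds). Time passes only in rows, so rows that do not move let the fingers close. It gives the time, the measured TCP pose, the force, the opening and the grip force at its end, in the units of the state.
- sense(): the state, without advancing time (a new reading comes with each control period).
- snapshot(name): name is "scene" or "top" or "wrist"; returns a dict with "frame" (480x640x3 uint8, blue, green, red), "depth" (480x640 float32, mm along the optical axis (not along the pixel's ray), 0 where there is no reading), "intrinsics" (3x3 intrinsics, pixels), "extrinsics" (4x4, takes a point from camera to world coordinates); the wrist camera has in their place "tool_from_camera" (4x4, takes a point from camera to tool coordinates, whose origin is the TCP and whose axes are the flange's). Camera axes: x right, y down, z forward; pixel columns grow to the right and rows downward; lengths in mm; the calibration is good to about 2 mm. The wrist camera is an equidistant fisheye: a pixel r from the principal point sees the ray r / f radians off the axis. A picture is of the moment at which its call begins: read the wrist's pose just before it.
- hand_in(): hands the job in; it is judged then, once.
The state is a dict: "time": time; "joint_pos": joint angles; "qd": joint speeds; "joint_efforts": joint torques, N m; "tool_pos": TCP position; "tcp_rot": TCP orientation; "ft_force": force on the tool from outside, world axes, zero at the start; "wrist_torque": the same for the moment, N m; "finger_gap": finger opening in mm; "grip_force": force on a finger pad.
Only numpy, scipy, OpenCV 4.12 (cv2) and the standard library are available. Lean on these libraries where they do the work, as an engineer would, in place of code of your own. Each camera call takes 0.05 s, during which the arm holds its last target. There are 200 camera calls.

### The job

Push the shuttle with the amber cartridge fully home under the press's ram, then take the crank by its loose blue sleeve and wind it clockwise (seen from above) until the plug is flush with the barrel and the crank resists with about 6 N at the sleeve; hold that for half a second, and never go beyond 8.5 N or the barrel cracks. Then wind the ram back up a full turn, keeping your hand round the sleeve whenever the crank turns, and let go with the crank at rest. Leave everything else on the bench where it is.

Things in the scene. Friction and masses are not known exactly. Their poses are not given: they have to be found in the camera images.
- press: cream C-frame bench press, fixed to the bench. Base plate 120 x 260 x 14 mm, upright at its own +y end, head overhanging the base with its top 210 mm over the bench. Origin: on the bench, below the ram's axis. Its -y axis points to the side where the shuttle is drawn out; z is up
- crank_axis (a point): point on the upright axis of the crank and ram (both on the same axis), 279 mm over the bench, level with the middle of the sleeve. Load felt along the path at the sleeve: about 0.5 N running free downwards and 1.5 N upwards, 2 to 2.5 N while the plug slides in, then climbing by some 10 N per rad once the plug is flush and the foot's spring is squeezed
- sleeve: the blue grip sleeve of the crank: upright cylinder 24 mm in diameter, 60 mm tall, spinning freely on its pin. Origin at its middle, 279 mm over the bench, 55 mm from the crank axis. The steel crank arm lies under it, its upper side 243 mm over the bench; nothing is above it
- crank (a joint): crank angle in rad: 0 with the ram fully up, growing clockwise seen from above (14 at most); starts between 0 and 2.5. The ram goes down 30 mm a turn and stays where it is left when unloaded; under load the crank flies back if let go. When the hand pauses, friction lets the felt load sag by up to 1.8 N
- ram: the press ram, a steel plunger 24 mm in diameter below the head, with a white sprung foot 54 mm in diameter. Its origin is nominally the centre of the foot's underside, 140 mm over the bench at crank angle 0; the foot is screwed up to 4 mm further in or out by its last user, so the crank angle at which the load comes on is not known beforehand. The foot's spring has 25 N/mm; the ram presses with 11.5 N for each N at the sleeve above free running
- shuttle (a joint): travel of the aluminium shuttle in m: 0 drawn out (the start), 0.075 fully home against its stop, moving along the press's own +y. It slides with about 2 N
- shuttle_grip (a point): middle of the shuttle's upright blue grip, a cylinder 22 mm in diameter and 40 mm tall, centred 68 mm over the bench, 150 mm from the middle of the nest along the press's own -y; it stands on the shuttle's tongue, which is 23 mm over the bench
- cartridge: amber cartridge standing loosely in the shuttle's round nest: barrel 44 mm in diameter and 70 mm tall. Origin at the centre of its underside (25 mm over the bench), z up the barrel
- plug_top (a point): centre of the upper face of the blue plug in the cartridge's mouth, 35 mm in diameter; it stands 5 to 8 mm proud of the barrel at the start and slides in against about 20 N; flush is 70 mm above the cartridge's origin
- spare1: spare cartridge, 44 mm in diameter, 79 mm tall, standing by the press on the far side; leave alone
- spare2: another spare cartridge like it; leave alone
- print_tray: clear tray 190 x 230 mm with a pale printed dome and two dark blue loop handles, at the left; leave alone
- wash_bottle: white bottle 60 mm in diameter, 160 mm tall, at the far right; leave alone
- tweezers: steel tweezers 140 mm long lying at the right; leave alone
- nozzle_box: grey divided box 110 x 150 x 35 mm with dispensing tips, at the right; leave alone
- caliper: caliper 200 mm long lying at the left near the robot; leave alone

How it is judged:
By the outcome, as a careful person would: the job done as asked, in the order asked, and still so for the second after the job is handed in, with the robot touching nothing.
It also fails if it takes over 72 s, if anything falls off the work surface, if the arm or the gripper's body presses on something with over 40 N, if the wrist force passes 120 N, or if a joint passes its speed limit or range.

## Working session

There is one attempt and no reset: what is moved stays moved. The work goes in short steps, Python scripts to look and compute and a tool call to move; the robot and the scene stay as the last step left them, time stands still between calls to the robot, and variables do not carry over. Pictures are saved under pics/ and viewed, at most 10 in all, crops included, and the job is handed in when it is done.

Besides the shell and the picture viewer there is one more tool, called after ">>>" as name(argument=value, ...), one argument or row to a line, values as JSON. apply_moves: Moves the arm, as the interface text tells. Its arguments: {"type":"object","properties":{"series":{"type":"string"},"squeeze":{"type":"number"}},"required":["series"]}

```bash
mkdir -p pics; cat > h.py <<'E'
import numpy as np, cv2
from bench import *
def ray(s,u,v):
    K=s["intrinsics"];E=s["extrinsics"]
    d=E[:3,:3]@np.array([(u-K[0,2])/K[0,0],(v-K[1,2])/K[1,1],1]);return E[:3,3],d
def onz(s,u,v,z):
    o,d=ray(s,u,v);return o+d*(z-o[2])/d[2]
def cloud(s):
    K=s["intrinsics"];E=s["extrinsics"];Z=s["depth"]
    v,u=np.mgrid[:480,:640]
    P=np.stack([(u-K[0,2])/K[0,0]*Z,(v-K[1,2])/K[1,1]*Z,Z],-1)
    return P@E[:3,:3].T+E[:3,3]
E
python3 - <<'E'
from h import *
print(sense(), grip_depth)
for n in("scene","top"):
    s=snapshot(n);cv2.imwrite(f"pics/{n}.png",s["frame"]);np.savez(f"{n}.npz",**s);print(n,s["extrinsics"].round(2).tolist(),s["intrinsics"].tolist())
    hsv=cv2.cvtColor(s["frame"],cv2.COLOR_BGR2HSV);P=cloud(s)
    m=cv2.inRange(hsv,(95,90,40),(130,255,255))
    k,l,st,c=cv2.connectedComponentsWithStats(m)
    for i in range(1,k):
        if st[i,4]>40:
            q=P[(l==i)&(s["depth"]>0)];print(st[i],c[i].round(1),np.median(q,0).round(1) if len(q) else None,np.percentile(q,95,axis=0).round() if len(q) else None)
E
```

```text
{'time': 0.0, 'joint_pos': array([-7.56528991e+01,  7.51221373e+00,  8.53319437e+01, -2.28072569e-04,
        8.72615497e+01, -4.89191657e+00]), 'qd': array([ 0.09822648, -0.07450627, -0.04226075,  0.07589529, -0.03690691,
        0.06858166]), 'joint_efforts': array([-3.13838886e-03, -5.69405222e+01, -5.00558531e+01, -2.12894529e-04,
        1.44977204e-02, -4.45784337e-05]), 'tool_pos': array([ 197.59616411, -565.93054236,  230.24907325]), 'tcp_rot': array([-1.79894659e+02, -8.78735166e-03,  1.92390205e+01]), 'ft_force': array([-0.01502362,  0.34190635, -0.90054813]), 'wrist_torque': array([ 0.02033173, -0.02198729, -0.00998049]), 'grip_force': 0.0, 'finger_gap': 85.4360944323048} 18.700000000000003
scene [[-0.62, 0.55, -0.56, 1335.1], [0.79, 0.43, -0.44, 658.57], [-0.0, -0.71, -0.7, 1210.1], [0.0, 0.0, 0.0, 1.0]] [[556.3497160253236, 0.0, 315.6607632123816], [0.0, 556.3497160253236, 232.94367118089528], [0.0, 0.0, 1.0]]
[345 202  10  20 126] [349.3 211.9] [495.2  98.6 281.3] [499. 103. 311.]
[158 205  10   9  77] [162.8 209.1] [ 693.7 -398.6  159.9] [ 703. -390.  164.]
[264 221   
[... 802 characters left out ...]
, 3.56], [0.0, -0.11, -0.99, 1659.5], [0.0, 0.0, 0.0, 1.0]] [[470.94075995354757, 0.0, 322.25780414553935], [0.0, 470.94075995354757, 242.52983981336118], [0.0, 0.0, 1.0]]
[143 101  43  29 706] [167.7 114.2] [1291.3  769.8 -632.5] [1299.  842. -526.]
[439 185   9   8  52] [443.2 188.2] [ 688.  -400.9  159.4] [ 697. -392.  167.]
[332 209   9  10  75] [335.9 213.7] [623.5 -53.4  79.7] [637. -40.  87.]
[355 211  10   9  73] [359.  215.1] [ 617.7 -131.6   79.8] [ 631. -118.   85.]
[115 230  16  29 108] [119.9 244.1] [539.4 702.2  32.6] [584. 711.  40.]
[194 237  17  29 112] [204.2 250.9] [509.4 398.6  32.4] [555. 433.  39.]
[327 244  10  10  81] [331.4 248.5] [501.7 -33.6 101.2] [515. -20. 108.]
```

View pics/scene.png

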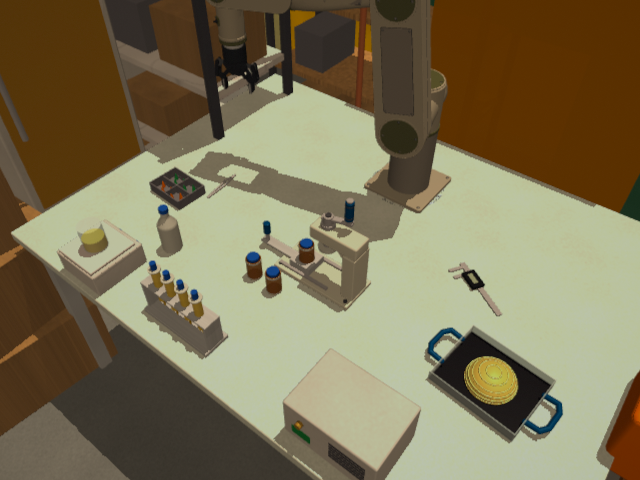

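View pics/top.png

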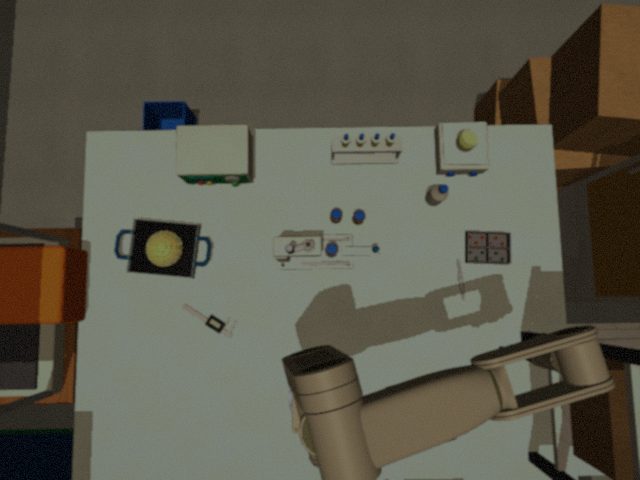

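```bash
python3 - <<'E'
from h import *
s=dict(np.load("scene.npz"));t=dict(np.load("top.npz"))
print("sleeve",onz(s,349.3,211.9,279),"grip",onz(s,266.5,227,68),"plug",onz(s,305.9,243,102),onz(t,331.4,248.5,102))
P=cloud(s);hd=P[(abs(P[...,2]-210)<4)&(abs(P[...,0]-500)<80)&(abs(P[...,1]-60)<120)]
P2=cloud(t);h2=P2[(abs(P2[...,2]-210)<5)&(abs(P2[...,0]-500)<80)&(abs(P2[...,1]-60)<120)]
for h in(hd,h2):
    r=cv2.minAreaRect(h[:,:2].astype(np.float32));print(len(h),r)
a=cv2.resize(s["frame"][180:310,230:390],None,fx=4.5,fy=4.5,interpolation=2)
b=cv2.resize(t["frame"][215:285,265:390],None,fx=4,fy=4,interpolation=2)
cv2.imwrite("pics/c1.png",a[:,:720])
cv2.imwrite("pics/c2.png",b)
E
```

```text
sleeve [489.77849648  94.47340384 279.        ] grip [ 501.99264598 -187.21453848   68.        ] plug [507.00010113 -33.07653249 102.        ] [502.93945115 -34.73528153 102.        ]
691 ((506.0082092285156, 75.5332260131836), (61.64555358886719, 153.26693725585938), 1.919108271598816)
585 ((503.5002746582031, 74.34877014160156), (148.89588928222656, 59.95240783691406), 88.95698547363281)
```

View pics/c1.png

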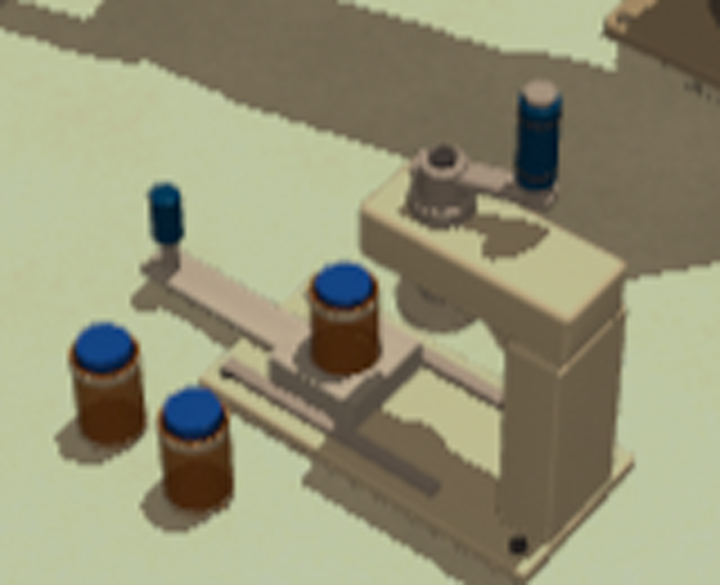

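View pics/c2.png

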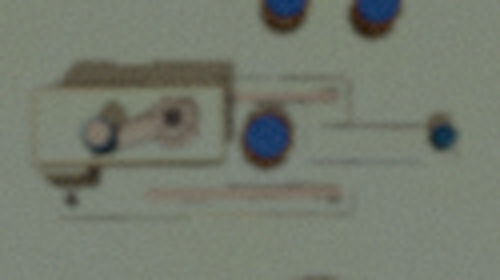

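```bash
python3 - <<'E'
from h import *
s=dict(np.load("scene.npz"));t=dict(np.load("top.npz"))
print("sleeve",onz(s,349.7,211.3,279),onz(t,290.2,248.2,310),"grip",onz(s,266.9,227.3,68),onz(t,375.9,248.7,88))
print("hub",onz(s,230+441/4.5,180+158/4.5,256),onz(t,308.2,244.3,256))
E
```

```text
sleeve [487.38902794  93.97027578 279.        ] [484.7928942   88.99822226 310.        ] grip [ 502.21441688 -185.43668155   68.        ] [ 500.97328891 -184.35422923   88.        ]
hub [511.6079281   45.29231342 256.        ] [501.18322771  38.34195891 256.        ]
```

>>> apply_moves(
  series="0.114 -0.072 0 0 -1;0.114 -0.072 0 0 -1;0.114 -0.072 0 0 -1;0.114 -0.072 0 0 -1;0.114 -0.072 0 0 -1",
)

```text
time: 0.52
tool_pos: [324.1, -406.4, 230.7]
tcp_rot: [-180.0, 0.0, 19.2]
ft_force: [0.9, -0.1, 1.0]
finger_gap: 85.5
grip_force: 0.0
```

>>> apply_moves(
  series="0.114 -0.072 0 0 -1;0.114 -0.072 0 0 -1;0.114 -0.072 0 0 -1;0.114 -0.072 0 0 -1;0.114 -0.072 0 0 -1",
)

```text
time: 0.93
tool_pos: [450.1, -247.9, 231.0]
tcp_rot: [-180.0, 0.0, 19.2]
ft_force: [0.8, -1.0, 0.7]
finger_gap: 85.5
grip_force: 0.0
```

>>> apply_moves(
  series="0.114 -0.072 0 0 -1;0.114 -0.072 0 0 -1;0 0 0 -0.062 -1;0 0 0 -0.062 -1;0 0 0 -0.062 -1",
)

```text
time: 1.35
tool_pos: [500.1, -185.2, 230.7]
tcp_rot: [-179.9, 0.0, 41.0]
ft_force: [-0.2, -1.2, 0.1]
finger_gap: 85.2
grip_force: 0.0
```

>>> apply_moves(
  series="0 0 0 -0.062 -1;0 0 0 -0.062 -1;0 0 0 -0.062 -1;0 0 0 -0.062 -1;0 0 0 -0.062 -1",
)

```text
time: 1.77
tool_pos: [499.5, -186.4, 230.7]
tcp_rot: [-179.9, -0.0, 76.4]
ft_force: [-0.4, 0.6, 0.4]
finger_gap: 85.6
grip_force: 0.0
```

>>> apply_moves(
  series="0 0 0 -0.062 -1;0 0 0 -0.06 -1;0 0 0 0 -1;0 0 0 0 -1",
)

```text
time: 2.1
tool_pos: [499.6, -186.4, 230.9]
tcp_rot: [-180.0, -0.0, 89.8]
ft_force: [0.3, -0.5, -0.6]
finger_gap: 85.3
grip_force: 0.0
```

```bash
cat >> h.py <<'E'
from scipy.spatial.transform import Rotation as R
def wray(s,st,u,v):
    K=s["intrinsics"];T=s["tool_from_camera"];a=np.array([u-K[0,2],v-K[1,2]])/K[0,0];r=np.hypot(*a)
    d=np.r_[a/max(r,1e-9)*np.sin(r),np.cos(r)];Q=R.from_euler("xyz",st["tcp_rot"],degrees=True).as_matrix()
    return st["tool_pos"]+Q@T[:3,3],Q@T[:3,:3]@d
def wonz(s,st,u,v,z):
    o,d=wray(s,st,u,v);return (o+d*(z-o[2])/d[2]).round(1)
E
python3 - <<'E'
from h import *
st=sense();s=snapshot("wrist");cv2.imwrite("pics/w1.png",s["frame"]);print(s["tool_from_camera"].round(2).tolist(),s["intrinsics"][0])
hsv=cv2.cvtColor(s["frame"],cv2.COLOR_BGR2HSV)
m=cv2.inRange(hsv,(95,90,40),(130,255,255))
k,l,q,c=cv2.connectedComponentsWithStats(m)
for i in range(1,k):
    if q[i,4]>60: print(q[i],c[i].round(1),*[wonz(s,st,*c[i],z) for z in(68,88,102,279)])
E
```

```text
[[-0.0, -0.95, -0.3, 77.27], [1.0, -0.0, -0.0, 1.35], [0.0, -0.3, 0.95, -142.91], [0.0, 0.0, 0.0, 1.0]] [371.64829954   0.         315.4516745 ]
[ 296   12   50   44 1708] [320.4  33.4] [505.1 -25.1  68. ] [504.9 -30.6  88. ] [504.7 -34.5 102. ] [502.4 -83.1 279. ]
[ 449   53   39   40 1209] [467.9  72.3] [630.5 -50.7  68. ] [622.1 -54.5  88. ] [616.2 -57.2 102. ] [541.3 -91.1 279. ]
[ 439  144   39   41 1232] [458.7 163.7] [ 623.9 -131.3   68. ] [ 615.9 -129.8   88. ] [ 610.3 -128.8  102. ] [ 539.3 -116.   279. ]
[308 215  26  18 352] [320.  223.4] [ 504.5 -185.    68. ] [ 504.3 -180.    88. ] [ 504.1 -176.6  102. ] [ 502.2 -132.7  279. ]
[494 446  23  26 351] [504.  460.1] [ 763.8 -520.2   68. ] [ 746.6 -493.3   88. ] [ 734.6 -474.5  102. ] [ 582.7 -236.6  279. ]
```

View pics/w1.png

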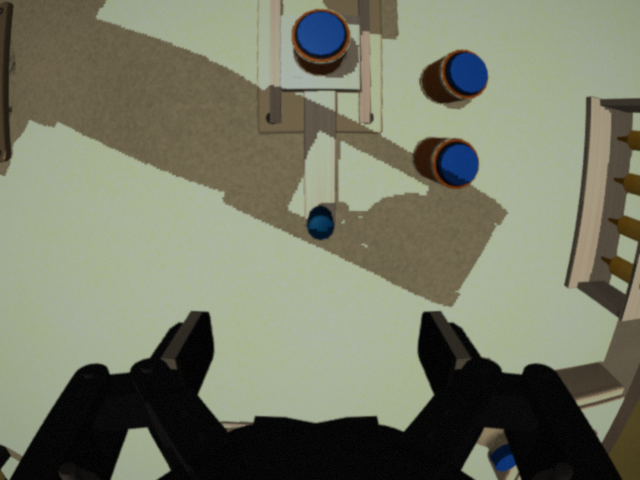

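>>> apply_moves(
  series="0.008 0.016 0.119 0 -1;0 0 0.119 0 -1;0 0 0.119 0 -1;0 0 0.119 0 -1;0 0 0.119 0 -1",
)

```text
time: 2.57
tool_pos: [504.4, -184.0, 51.3]
tcp_rot: [180.0, 0.0, 89.8]
ft_force: [0.8, -0.1, -0.6]
finger_gap: 85.3
grip_force: 0.0
```

>>> apply_moves(
  series="0 0 0 0 1;0 0 0 0 1;0 0 0 0 1;0 0 0 0 1;0 0 0 0 1",
  squeeze=25,
)

```text
time: 2.98
tool_pos: [506.1, -185.2, 55.9]
tcp_rot: [179.8, 0.1, 90.0]
ft_force: [-39.1, -0.5, 28.9]
finger_gap: 25.6
grip_force: 20.2
```

>>> apply_moves(
  series="0 0 0 0 1;0 0 0 0 1;0 0 0 0 1;0 0 0 0 1;0 0 0 0 1",
)

```text
time: 3.4
tool_pos: [503.6, -185.1, 55.5]
tcp_rot: [-179.9, 0.1, 90.0]
ft_force: [-16.6, -0.3, 16.9]
finger_gap: 21.4
grip_force: 27.6
```

>>> apply_moves(
  series="0 -0.003 -0.007 0 1;0 0 -0.006 0 1;0 0 0 0 1",
)

```text
time: 3.65
tool_pos: [503.4, -183.8, 55.9]
tcp_rot: [-180.0, -0.0, 90.0]
ft_force: [3.5, -1.3, -16.8]
finger_gap: 21.3
grip_force: 27.0
```

>>> apply_moves(
  series="0.008 0 0 0 1;0.012 0 0 0 1;0.016 0 0 0 1;0.016 0 0 0 1;0.016 0 0 0 1",
)

```text
time: 4.07
tool_pos: [503.4, -163.3, 55.9]
tcp_rot: [-180.0, -0.0, 90.0]
ft_force: [5.5, -2.2, -17.5]
finger_gap: 21.1
grip_force: 26.8
```

>>> apply_moves(
  series="0.016 0 0 0 1;0.016 0 0 0 1;0.016 0 0 0 1;0.016 0 0 0 1;0.016 0 0 0 1",
)

```text
time: 4.48
tool_pos: [503.4, -139.3, 55.9]
tcp_rot: [-180.0, -0.0, 90.0]
ft_force: [5.7, -2.5, -18.2]
finger_gap: 21.1
grip_force: 26.8
```

>>> apply_moves(
  series="0.016 0 0 0 1;0.016 0 0 0 1;0.016 0 0 0 1;0.012 0 0 0 1;0.008 0 0 0 1",
)

```text
time: 4.9
tool_pos: [503.4, -118.7, 55.9]
tcp_rot: [-180.0, -0.0, 90.1]
ft_force: [7.1, -2.1, -18.7]
finger_gap: 21.3
grip_force: 26.8
```

>>> apply_moves(
  series="0.01 0 0.002 0 1;0.008 0 0 0 1;0.006 0 0 0 1",
)

```text
time: 5.15
tool_pos: [503.5, -111.8, 55.9]
tcp_rot: [-180.0, -0.0, 90.1]
ft_force: [3.7, -2.0, -14.5]
finger_gap: 21.2
grip_force: 27.3
```

>>> apply_moves(
  series="0.005 0 0 0 1;0.003 0 0 0 1;0 0 0 0 1",
)

```text
time: 5.4
tool_pos: [503.5, -110.0, 55.9]
tcp_rot: [-180.0, 0.0, 90.1]
ft_force: [3.3, -4.1, -16.6]
finger_gap: 20.8
grip_force: 27.0
```

>>> apply_moves(
  series="0.004 0 0 0 1;0.003 0 0 0 1;0 0 0 0 1",
)

```text
time: 5.65
tool_pos: [503.5, -110.0, 56.0]
tcp_rot: [180.0, 0.2, 90.0]
ft_force: [3.7, -14.1, -19.1]
finger_gap: 20.7
grip_force: 26.7
```

>>> apply_moves(
  series="-0.006 0 0 0 1;0 0 0 0 0;0 0 0 0 -1;0 0 0 0 -1;0 0 0 0 -1",
)

```text
time: 6.07
tool_pos: [504.7, -109.5, 57.5]
tcp_rot: [179.9, 0.0, 90.1]
ft_force: [0.6, -0.2, -0.1]
finger_gap: 68.7
grip_force: 0.0
```

>>> apply_moves(
  series="0 0 0 0 -1;0 0 0 0 -1",
)

```text
time: 6.23
tool_pos: [504.0, -109.4, 56.6]
tcp_rot: [180.0, 0.0, 90.1]
ft_force: [-0.0, 0.1, 0.4]
finger_gap: 85.4
grip_force: 0.0
```

>>> apply_moves(
  series="0 0 -0.05 0 -1;0 0 -0.12 0 -1;0 0 -0.13 0 -1;0 0 -0.13 0 -1;0 0 -0.13 0 -1",
)

```text
time: 6.65
tool_pos: [503.2, -109.2, 225.9]
tcp_rot: [-180.0, -0.0, 90.1]
ft_force: [0.7, 0.4, 0.8]
finger_gap: 85.2
grip_force: 0.0
```

>>> apply_moves(
  series="0 0 -0.13 0 -1;0 0 -0.13 0 -1;0 0 -0.13 0 -1;0.12 -0.012 0 0 -1;0.12 -0.012 0 0 -1",
)

```text
time: 7.07
tool_pos: [497.6, -38.1, 345.0]
tcp_rot: [179.6, 0.1, 89.8]
ft_force: [1.5, 0.3, -1.0]
finger_gap: 85.6
grip_force: 0.0
```

>>> apply_moves(
  series="0.06 0 0 0 -1;0 0 0 0 -1;0 0 0 0 -1",
)

```text
time: 7.32
tool_pos: [496.3, -18.7, 341.3]
tcp_rot: [180.0, 0.0, 90.2]
ft_force: [0.1, -0.1, -0.1]
finger_gap: 85.1
grip_force: 0.0
```

```bash
python3 - <<'E'
from h import *
st=sense();s=snapshot("wrist");cv2.imwrite("pics/w2.png",s["frame"])
print(st["tool_pos"],st["tcp_rot"])
hsv=cv2.cvtColor(s["frame"],cv2.COLOR_BGR2HSV)
m=cv2.inRange(hsv,(95,90,40),(130,255,255))
k,l,q,c=cv2.connectedComponentsWithStats(m)
for i in range(1,k):
    if q[i,4]>60: print(q[i],c[i].round(1),*[wonz(s,st,*c[i],z) for z in(88,279,309)])
E
```

```text
[496.30773922 -18.67347584 341.32192399] [1.79974083e+02 1.76261224e-02 9.01895705e+01]
[272  38  49  45 450] [297.   67.5] [477.8 129.2  88. ] [487.2  95.2 279. ] [488.7  89.8 309. ]
[413 219  27  28 605] [426.  232.3] [623.4 -49.1  88. ] [562.7   2.8 279. ] [553.1  11.  309. ]
[313 274  17  15 202] [321.  280.6] [ 504.2 -107.8   88. ] [500.9 -27.5 279. ] [500.4 -14.9 309. ]
[614 278  18  18 159] [624.  285.8] [ 975.9 -128.8   88. ] [745.2 -38.4 279. ] [709.  -24.2 309. ]
[401 281  28  26 549] [414.5 293.9] [ 616.9 -125.8   88. ] [559.3 -36.9 279. ] [550.2 -22.9 309. ]
[603 315  18  18 154] [612.5 323.3] [ 974.7 -194.2   88. ] [744.6 -72.3 279. ] [708.4 -53.2 309. ]
[592 349  17  18 136] [600.3 357.8] [ 974.1 -260.    88. ] [ 744.3 -106.4  279. ] [708.2 -82.3 309. ]
[580 381  16  17 120] [588.2 389.1] [ 975.3 -326.3   88. ] [ 744.9 -140.7  279. ] [ 708.7 -111.6  309. ]
```

View pics/w2.png

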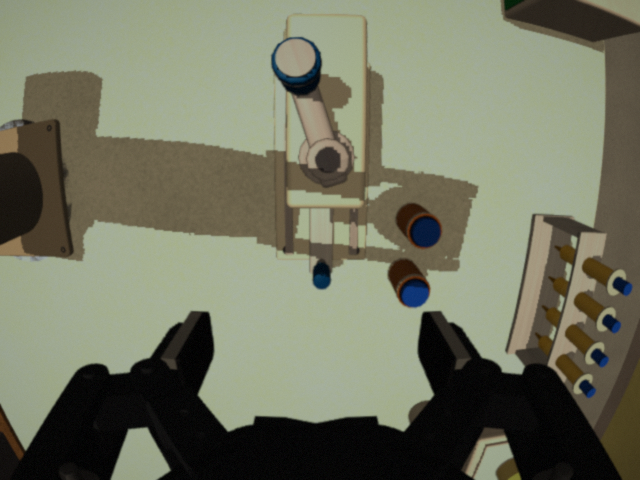

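```bash
python3 - <<'E'
from h import *
st=sense();s=snapshot("wrist")
for z in (309,312): print(wonz(s,st,297,57.5,z))
for z in (250,262): print(wonz(s,st,328,159.5,z))
E
```

```text
[488.8  93.9 309. ]
[489.   93.3 312. ]
[505.2  41.1 250. ]
[504.8  41.9 262. ]
```

>>> apply_moves(
  series="0.124 -0.026 0 0 -1;0.124 0 0 0 -1;0.125 0 0 0 -1;0 0 0 0 -1;0 0 0 0 -1",
)

```text
time: 7.83
tool_pos: [488.4, 93.1, 340.8]
tcp_rot: [-180.0, 0.0, 90.2]
ft_force: [-0.1, -0.4, -0.5]
finger_gap: 85.1
grip_force: 0.0
```

```bash
python3 -c "
from h import *
st=sense();print(st['tool_pos'],st['tcp_rot'])
s=snapshot('wrist');f=s['frame'];cv2.imwrite('pics/w3.png',f)"
```

```text
[488.41574525  93.07120303 340.79558735] [-1.79967277e+02  1.77347012e-02  9.01770857e+01]
```

View pics/w3.png

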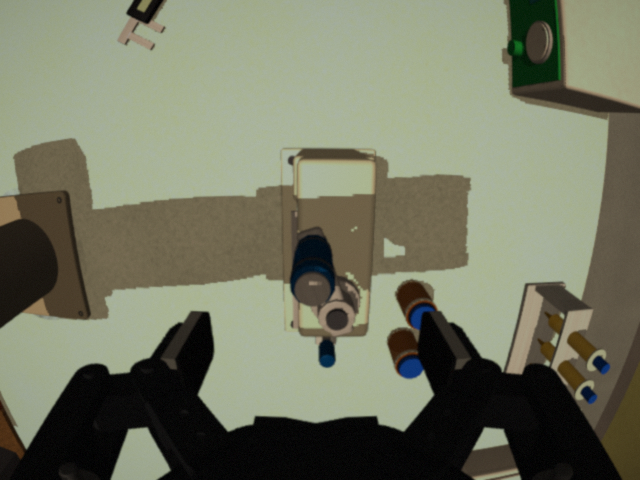

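>>> apply_moves(
  series="0 0 0.1 0 -1;0 0 0.1 0 -1;0 0 0.056 0 -1;0 0 0 0 -1",
)

```text
time: 8.22
tool_pos: [486.3, 90.2, 259.3]
tcp_rot: [-179.6, 0.1, 89.9]
ft_force: [-0.1, -0.4, -0.5]
finger_gap: 85.5
grip_force: 0.0
```

>>> apply_moves(
  series="0 0 0 0 1;0 0 0 0 1;0 0 0 0 1;0 0 0 0 1;0 0 0 0 1",
  squeeze=35,
)

```text
time: 8.63
tool_pos: [489.1, 92.4, 265.7]
tcp_rot: [179.9, -0.0, 90.0]
ft_force: [0.0, 1.0, 0.3]
finger_gap: 25.5
grip_force: 0.0
```

>>> apply_moves(
  series="0 0 0 0 1;0 0 0 0 1;0 0 0 0 1;0 0 0 0 1;0 0 0 0 1",
)

```text
time: 9.05
tool_pos: [489.1, 92.4, 265.7]
tcp_rot: [179.9, 0.0, 90.1]
ft_force: [1.0, -1.3, 6.3]
finger_gap: 23.6
grip_force: 34.1
```

```bash
python3 -c "
from h import *
s=snapshot('wrist');st=sense();print(st['tool_pos'],st['ft_force'])
for p in [(337,318)]: print(p)
cv2.imwrite('pics/w4.png',s['frame'])"
```

```text
[489.0955804   92.44155914 265.66757266] [-0.33687627 -1.35277146  5.99603455]
(337, 318)
```

View pics/w4.png

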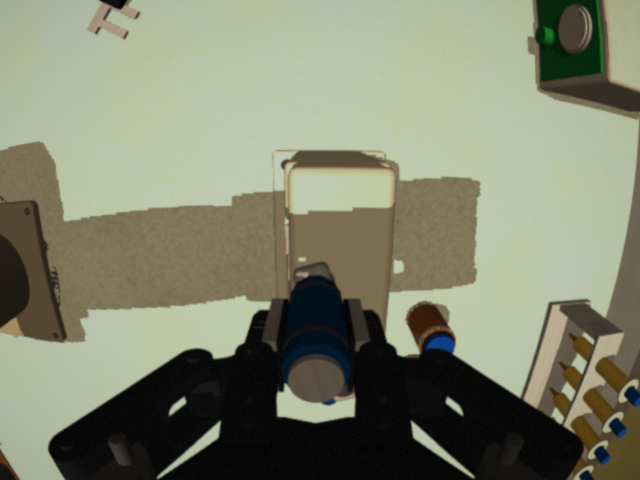

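```bash
cat > c.py <<'E'
import numpy as np,sys
# start deg, step deg, n
a,st,n=map(float,sys.argv[1:4]);r=float(sys.argv[4]) if len(sys.argv)>4 else 55
t=np.radians(a+st*np.arange(int(n)+1));p=np.c_[np.sin(t),np.cos(t)]*r/300
d=np.diff(p.round(3),axis=0)
for i in range(0,len(d),5): print(round(np.degrees(t[min(i+5,len(d))]),1),';'.join('%.3f %.3f 0 0 1'%tuple(x) for x in d[i:i+5]))
E
python3 c.py 107.3 -9 10
```

```text
62.3 0.006 0.029 0 0 1;0.002 0.028 0 0 1;-0.002 0.029 0 0 1;-0.007 0.028 0 0 1;-0.012 0.026 0 0 1
17.3 -0.015 0.025 0 0 1;-0.019 0.021 0 0 1;-0.022 0.019 0 0 1;-0.025 0.014 0 0 1;-0.026 0.011 0 0 1
```

>>> apply_moves(
  series="0.006 0.029 0 0 1;0.002 0.028 0 0 1;-0.002 0.029 0 0 1;-0.007 0.028 0 0 1;-0.012 0.026 0 0 1",
)

```text
time: 9.52
tool_pos: [531.1, 87.3, 265.6]
tcp_rot: [179.9, 0.1, 90.0]
ft_force: [-5.7, -9.0, 8.7]
finger_gap: 23.2
grip_force: 34.7
```

>>> apply_moves(
  series="-0.015 0.025 0 0 1;-0.019 0.021 0 0 1;-0.022 0.019 0 0 1;-0.025 0.014 0 0 1;-0.026 0.011 0 0 1",
)

```text
time: 9.93
tool_pos: [556.6, 55.5, 265.5]
tcp_rot: [-179.9, 0.1, 90.0]
ft_force: [-15.6, -4.8, 12.6]
finger_gap: 23.3
grip_force: 35.3
```

>>> apply_moves(
  series="0 0 0 0 1;0 0 0 0 1",
)

```text
time: 10.1
tool_pos: [556.6, 55.2, 265.6]
tcp_rot: [-179.9, 0.1, 90.0]
ft_force: [-11.7, -4.9, 11.3]
finger_gap: 23.4
grip_force: 35.3
```

```bash
python3 - <<'E'
import numpy as np
from scipy.optimize import least_squares as L
p=np.array([[489.1,92.4],[531.1,87.3],[556.6,55.3]])
for r in (54,55,56):
    s=L(lambda c:np.hypot(*(p-c).T)-r,[505,41]);print(r,s.x,s.fun)
    print(np.degrees(np.arctan2(*(p-s.x).T[::-1])))
E
```

```text
54 [504.52274332  40.51068887] [ 0.13281464 -0.18931139  0.13653468]
[106.55320735  60.40256582  15.85390527]
55 [503.94450875  39.45274905] [-0.01117547  0.0161806  -0.01149101]
[105.66158979  60.42311829  16.74974741]
56 [503.36918824  38.40019049] [-0.14671755  0.21556094 -0.15089184]
[104.80180818  60.44266739  17.61369168]
```

```bash
python3 c.py 17.3 -12 15
```

```text
-42.7 -0.038 0.008 0 0 1;-0.038 -0.001 0 0 1;-0.038 -0.008 0 0 1;-0.035 -0.016 0 0 1;-0.030 -0.023 0 0 1
-102.7 -0.026 -0.029 0 0 1;-0.018 -0.033 0 0 1;-0.012 -0.037 0 0 1;-0.003 -0.038 0 0 1;0.004 -0.038 0 0 1
-162.7 0.012 -0.037 0 0 1;0.020 -0.033 0 0 1;0.026 -0.028 0 0 1;0.031 -0.022 0 0 1;0.035 -0.015 0 0 1
```

>>> apply_moves(
  series="-0.042 0.005 0 0 1;-0.038 -0.001 0 0 1;-0.038 -0.008 0 0 1;-0.035 -0.016 0 0 1;-0.030 -0.023 0 0 1",
)

```text
time: 10.52
tool_pos: [544.5, 2.1, 265.6]
tcp_rot: [180.0, -0.1, 90.1]
ft_force: [-6.5, 6.7, 8.6]
finger_gap: 23.3
grip_force: 34.9
```

>>> apply_moves(
  series="-0.026 -0.029 0 0 1;-0.018 -0.033 0 0 1;-0.012 -0.037 0 0 1;-0.003 -0.038 0 0 1;0.004 -0.038 0 0 1",
)

```text
time: 10.93
tool_pos: [492.6, -14.7, 265.6]
tcp_rot: [179.8, -0.0, 90.1]
ft_force: [2.7, 6.5, 6.0]
finger_gap: 23.1
grip_force: 34.6
```

>>> apply_moves(
  series="0.012 -0.037 0 0 1;0.020 -0.033 0 0 1;0.026 -0.028 0 0 1;0.031 -0.022 0 0 1;0.035 -0.015 0 0 1",
)

```text
time: 11.35
tool_pos: [451.4, 22.1, 265.7]
tcp_rot: [179.9, 0.1, 90.0]
ft_force: [-0.1, -0.2, 6.4]
finger_gap: 23.1
grip_force: 34.8
```

>>> apply_moves(
  series="0 0 0 0 1;0 0 0 0 1",
)

```text
time: 11.52
tool_pos: [451.3, 22.8, 265.7]
tcp_rot: [180.0, 0.0, 90.1]
ft_force: [-6.4, -0.7, 9.1]
finger_gap: 23.3
grip_force: 35.0
```

```bash
cat > f.py <<'E'
import sys
from h import *
cx,cy=map(float,sys.argv[1:3]);st=sense();d=st["tool_pos"][:2]-[cx,cy];r=np.hypot(*d);th=np.arctan2(d[1],d[0]);f=st["ft_force"]
print("t",round(st["time"],2),"r",r.round(2),"th",np.degrees(th).round(1),"Frad",(f[:2]@d/r).round(2),"load",(-(f[0]*np.sin(th)-f[1]*np.cos(th))).round(2),"fz",f[2].round(1))
E
python3 f.py 503.9 39.5;python3 c.py -162.7 -9 10
```

```text
t 11.52 r 55.18 th -162.4 Frad 6.28 load -1.26 fz 9.1
-207.7 0.029 -0.006 0 0 1;0.028 -0.002 0 0 1;0.029 0.002 0 0 1;0.028 0.007 0 0 1;0.026 0.012 0 0 1
-252.7 0.025 0.015 0 0 1;0.021 0.019 0 0 1;0.019 0.022 0 0 1;0.014 0.025 0 0 1;0.011 0.026 0 0 1
```

>>> apply_moves(
  series="0.029 -0.006 0 0 1;0.028 -0.002 0 0 1;0.029 0.002 0 0 1",
)

```text
time: 11.77
tool_pos: [449.4, 48.3, 265.6]
tcp_rot: [180.0, 0.0, 90.1]
ft_force: [-3.1, -0.3, 7.9]
finger_gap: 23.3
grip_force: 35.0
```

>>> apply_moves(
  series="0.028 0.007 0 0 1;0.026 0.012 0 0 1",
)

```text
time: 11.93
tool_pos: [455.2, 65.2, 265.7]
tcp_rot: [180.0, -0.0, 90.1]
ft_force: [-3.7, 1.7, 8.0]
finger_gap: 23.2
grip_force: 35.0
```

```bash
python3 f.py 503.9 39.5
```

```text
t 11.93 r 55.09 th 152.1 Frad 4.09 load 0.24 fz 8.0
```

>>> apply_moves(
  series="0.025 0.015 0 0 1;0.021 0.019 0 0 1;0.019 0.022 0 0 1",
)

```text
time: 12.18
tool_pos: [472.7, 84.9, 265.6]
tcp_rot: [179.9, -0.1, 90.1]
ft_force: [0.8, -1.2, 6.9]
finger_gap: 23.2
grip_force: 34.8
```

```bash
python3 f.py 503.9 39.5
```

```text
t 12.18 r 55.06 th 124.5 Frad -1.45 load 0.02 fz 6.9
```

>>> apply_moves(
  series="0.014 0.025 0 0 1;0.011 0.026 0 0 1",
)

```text
time: 12.35
tool_pos: [488.2, 92.2, 265.6]
tcp_rot: [179.9, -0.0, 90.1]
ft_force: [-0.9, -2.2, 7.7]
finger_gap: 23.5
grip_force: 34.8
```

```bash
python3 f.py 503.9 39.5; python3 c.py -252.7 -6 20
```

```text
t 12.35 r 55.01 th 106.5 Frad -1.89 load 1.46 fz 7.7
-282.7 0.005 0.019 0 0 1;0.003 0.019 0 0 1;0.000 0.019 0 0 1;-0.001 0.019 0 0 1;-0.003 0.019 0 0 1
-312.7 -0.005 0.019 0 0 1;-0.007 0.018 0 0 1;-0.009 0.017 0 0 1;-0.011 0.016 0 0 1;-0.012 0.014 0 0 1
-342.7 -0.014 0.014 0 0 1;-0.015 0.012 0 0 1;-0.016 0.010 0 0 1;-0.017 0.008 0 0 1;-0.018 0.007 0 0 1
-372.7 -0.019 0.005 0 0 1;-0.019 0.003 0 0 1;-0.019 0.000 0 0 1;-0.019 -0.001 0 0 1;-0.019 -0.003 0 0 1
```

>>> apply_moves(
  series="0.005 0.019 0 0 1;0.003 0.019 0 0 1;0.000 0.019 0 0 1",
)

```text
time: 12.6
tool_pos: [505.4, 94.4, 265.7]
tcp_rot: [179.9, -0.0, 90.1]
ft_force: [-2.1, 0.7, 6.8]
finger_gap: 23.4
grip_force: 34.9
```

```bash
python3 f.py 503.9 39.5
```

```text
t 12.6 r 54.9 th 88.5 Frad 0.6 load 2.08 fz 6.8
```

>>> apply_moves(
  series="-0.001 0.019 0 0 1;-0.003 0.019 0 0 1",
)

```text
time: 12.77
tool_pos: [516.7, 92.9, 265.7]
tcp_rot: [179.9, -0.0, 90.1]
ft_force: [-2.4, -1.3, 8.2]
finger_gap: 23.2
grip_force: 34.8
```

```bash
python3 f.py 503.9 39.5
```

```text
t 12.77 r 54.89 th 76.5 Frad -1.86 load 2.07 fz 8.2
```

>>> apply_moves(
  series="-0.005 0.019 0 0 1;-0.007 0.018 0 0 1",
)

```text
time: 12.93
tool_pos: [527.8, 88.9, 265.6]
tcp_rot: [179.9, 0.0, 90.1]
ft_force: [-4.4, -2.7, 7.8]
finger_gap: 23.1
grip_force: 34.9
```

```bash
python3 f.py 503.9 39.5
```

```text
t 12.93 r 54.89 th 64.2 Frad -4.31 load 2.79 fz 7.8
```

>>> apply_moves(
  series="-0.009 0.017 0 0 1;-0.011 0.016 0 0 1",
)

```text
time: 13.1
tool_pos: [537.5, 82.9, 265.6]
tcp_rot: [179.9, 0.0, 90.1]
ft_force: [-3.9, -1.9, 7.8]
finger_gap: 23.2
grip_force: 34.9
```

```bash
python3 f.py 503.9 39.5
```

```text
t 13.1 r 54.9 th 52.2 Frad -3.89 load 1.97 fz 7.8
```

>>> apply_moves(
  series="-0.012 0.014 0 0 1",
)

```text
time: 13.18
tool_pos: [541.7, 79.3, 265.6]
tcp_rot: [179.9, 0.0, 90.1]
ft_force: [-3.2, -1.0, 8.7]
finger_gap: 23.0
grip_force: 34.9
```

```bash
python3 f.py 503.9 39.5; python3 c.py -312.7 -3 20
```

```text
t 13.18 r 54.89 th 46.4 Frad -2.98 load 1.64 fz 8.7
-327.7 -0.007 0.007 0 0 1;-0.007 0.007 0 0 1;-0.007 0.006 0 0 1;-0.008 0.006 0 0 1;-0.008 0.005 0 0 1
-342.7 -0.008 0.005 0 0 1;-0.009 0.004 0 0 1;-0.008 0.004 0 0 1;-0.009 0.004 0 0 1;-0.009 0.003 0 0 1
-357.7 -0.010 0.003 0 0 1;-0.009 0.002 0 0 1;-0.010 0.001 0 0 1;-0.009 0.002 0 0 1;-0.010 0.000 0 0 1
-372.7 -0.009 0.000 0 0 1;-0.010 0.000 0 0 1;-0.009 -0.001 0 0 1;-0.010 -0.001 0 0 1;-0.009 -0.002 0 0 1
```

>>> apply_moves(
  series="-0.007 0.007 0 0 1;-0.007 0.007 0 0 1;-0.007 0.006 0 0 1",
)

```text
time: 13.43
tool_pos: [547.4, 72.9, 265.6]
tcp_rot: [180.0, 0.0, 90.1]
ft_force: [-4.8, -1.3, 8.0]
finger_gap: 23.3
grip_force: 35.0
```

```bash
python3 f.py 503.9 39.5
```

```text
t 13.43 r 54.89 th 37.5 Frad -4.66 load 1.88 fz 8.0
```

>>> apply_moves(
  series="-0.008 0.006 0 0 1;-0.008 0.005 0 0 1",
)

```text
time: 13.6
tool_pos: [550.6, 68.3, 265.6]
tcp_rot: [180.0, -0.0, 90.1]
ft_force: [-5.8, 0.1, 8.5]
finger_gap: 23.2
grip_force: 35.0
```

```bash
python3 f.py 503.9 39.5
```

```text
t 13.6 r 54.86 th 31.7 Frad -4.92 load 3.16 fz 8.5
```

>>> apply_moves(
  series="-0.008 0.005 0 0 1;-0.009 0.004 0 0 1",
)

```text
time: 13.77
tool_pos: [553.2, 63.5, 265.6]
tcp_rot: [180.0, -0.0, 90.1]
ft_force: [-4.7, 2.4, 9.1]
finger_gap: 23.0
grip_force: 35.0
```

```bash
python3 f.py 503.9 39.5
```

```text
t 13.77 r 54.86 th 26.0 Frad -3.21 load 4.21 fz 9.1
```

>>> apply_moves(
  series="-0.008 0.004 0 0 1;-0.009 0.004 0 0 1",
)

```text
time: 13.93
tool_pos: [555.4, 58.7, 265.6]
tcp_rot: [-180.0, -0.1, 90.1]
ft_force: [-7.6, 3.5, 9.8]
finger_gap: 23.1
grip_force: 35.0
```

```bash
python3 f.py 503.9 39.5
```

```text
t 13.93 r 54.94 th 20.4 Frad -5.86 load 5.94 fz 9.8
```

>>> apply_moves(
  series="-0.009 0.003 0 0 1",
)

```text
time: 14.02
tool_pos: [556.3, 56.1, 265.6]
tcp_rot: [-180.0, -0.1, 90.1]
ft_force: [-7.7, 3.8, 9.1]
finger_gap: 23.0
grip_force: 35.0
```

```bash
python3 f.py 503.9 39.5; python3 c.py -342.7 -1 20
```

```text
t 14.02 r 54.93 th 17.6 Frad -6.2 load 5.92 fz 9.1
-347.7 -0.004 0.001 0 0 1;-0.003 0.001 0 0 1;-0.003 0.001 0 0 1;-0.003 0.000 0 0 1;-0.003 0.001 0 0 1
-352.7 -0.003 0.001 0 0 1;-0.003 0.000 0 0 1;-0.003 0.001 0 0 1;-0.004 0.000 0 0 1;-0.003 0.001 0 0 1
-357.7 -0.003 0.000 0 0 1;-0.003 0.001 0 0 1;-0.003 0.000 0 0 1;-0.003 0.000 0 0 1;-0.004 0.000 0 0 1
-362.7 -0.003 0.000 0 0 1;-0.003 0.000 0 0 1;-0.003 0.000 0 0 1;-0.003 0.000 0 0 1;-0.004 0.000 0 0 1
```

>>> apply_moves(
  series="-0.0016 0.0004 0 0 1;-0.0016 0.0004 0 0 1;-0.0016 0.0004 0 0 1",
)

```text
time: 14.27
tool_pos: [556.6, 54.9, 265.6]
tcp_rot: [-180.0, -0.1, 90.1]
ft_force: [-6.9, 4.1, 9.1]
finger_gap: 23.1
grip_force: 35.0
```

```bash
python3 f.py 503.9 39.5
```

```text
t 14.27 r 54.92 th 16.3 Frad -5.48 load 5.89 fz 9.1
```

>>> apply_moves(
  series="-0.001 0.0002 0 0 1;-0.001 0.0002 0 0 1;-0.001 0.0002 0 0 1",
)

```text
time: 14.52
tool_pos: [556.8, 54.2, 265.6]
tcp_rot: [-180.0, -0.1, 90.1]
ft_force: [-7.3, 3.8, 8.4]
finger_gap: 23.4
grip_force: 35.0
```

```bash
python3 f.py 503.9 39.5
```

```text
t 14.52 r 54.9 th 15.5 Frad -5.99 load 5.56 fz 8.4
```

>>> apply_moves(
  series="-0.002 0.0004 0 0 1;-0.002 0.0004 0 0 1;-0.002 0.0003 0 0 1",
)

```text
time: 14.77
tool_pos: [557.2, 52.5, 265.6]
tcp_rot: [180.0, -0.1, 90.1]
ft_force: [-5.4, 5.4, 9.5]
finger_gap: 22.9
grip_force: 35.0
```

```bash
python3 f.py 503.9 39.5
```

```text
t 14.77 r 54.89 th 13.7 Frad -3.98 load 6.52 fz 9.5
```

>>> apply_moves(
  series="-0.001 0.0002 0 0 1;-0.001 0.0002 0 0 1;-0.001 0.0002 0 0 1",
)

```text
time: 15.02
tool_pos: [557.4, 51.6, 265.6]
tcp_rot: [180.0, -0.1, 90.1]
ft_force: [-5.6, 4.4, 7.8]
finger_gap: 23.4
grip_force: 35.0
```

```bash
python3 f.py 503.9 39.5
```

```text
t 15.02 r 54.89 th 12.8 Frad -4.43 load 5.56 fz 7.8
```

>>> apply_moves(
  series="-0.001 0.0002 0 0 1;-0.001 0.0002 0 0 1;-0.001 0.0002 0 0 1",
)

```text
time: 15.27
tool_pos: [557.6, 50.8, 265.6]
tcp_rot: [180.0, -0.1, 90.1]
ft_force: [-5.6, 5.5, 8.0]
finger_gap: 23.3
grip_force: 35.0
```

```bash
python3 f.py 503.9 39.5
```

```text
t 15.27 r 54.91 th 11.9 Frad -4.31 load 6.52 fz 8.0
```

>>> apply_moves(
  series="-0.001 0.0002 0 0 1;-0.001 0.0002 0 0 1;-0.001 0.0002 0 0 1",
)

```text
time: 15.52
tool_pos: [557.8, 50.0, 265.6]
tcp_rot: [180.0, -0.1, 90.1]
ft_force: [-5.6, 4.7, 8.7]
finger_gap: 23.4
grip_force: 35.0
```

```bash
python3 f.py 503.9 39.5
```

```text
t 15.52 r 54.92 th 11.0 Frad -4.6 load 5.66 fz 8.7
```

>>> apply_moves(
  series="-0.0007 0.0001 0 0 1;-0.0007 0.0001 0 0 1;-0.0007 0.0001 0 0 1",
)

```text
time: 15.77
tool_pos: [557.9, 49.4, 265.6]
tcp_rot: [180.0, -0.1, 90.1]
ft_force: [-6.2, 5.8, 8.3]
finger_gap: 23.2
grip_force: 35.0
```

```bash
python3 f.py 503.9 39.5; python3 c.py 10.7 10 45
```

```text
t 15.77 r 54.92 th 10.4 Frad -5.07 load 6.81 fz 8.3
60.7 0.031 -0.009 0 0 1;0.029 -0.013 0 0 1;0.026 -0.019 0 0 1;0.022 -0.023 0 0 1;0.018 -0.026 0 0 1
110.7 0.013 -0.029 0 0 1;0.008 -0.031 0 0 1;0.002 -0.032 0 0 1;-0.003 -0.032 0 0 1;-0.009 -0.031 0 0 1
160.7 -0.013 -0.029 0 0 1;-0.019 -0.026 0 0 1;-0.023 -0.022 0 0 1;-0.026 -0.018 0 0 1;-0.029 -0.013 0 0 1
210.7 -0.031 -0.008 0 0 1;-0.032 -0.002 0 0 1;-0.032 0.003 0 0 1;-0.031 0.009 0 0 1;-0.029 0.013 0 0 1
260.7 -0.026 0.019 0 0 1;-0.022 0.023 0 0 1;-0.018 0.026 0 0 1;-0.013 0.029 0 0 1;-0.008 0.031 0 0 1
310.7 -0.002 0.032 0 0 1;0.003 0.032 0 0 1;0.009 0.031 0 0 1;0.013 0.029 0 0 1;0.019 0.026 0 0 1
360.7 0.023 0.022 0 0 1;0.026 0.018 0 0 1;0.029 0.013 0 0 1;0.031 0.008 0 0 1;0.032 0.002 0 0 1
410.7 0.032 -0.003 0 0 1;0.031 -0.009 0 0 1;0.029 -0.013 0 0 1;0.026 -0.019 0 0 1;0.022 -0.023 0 0 1
460.7 0.018 -0.026 0 0 1;0.013 -0.029 0 0 1;0.008 -0.031 0 0 1;0.002 -0.032 0 0 1;-0.003 -0.032 0 0 1
```

>>> apply_moves(
  series="0.031 -0.009 0 0 1;0.029 -0.013 0 0 1;0.026 -0.019 0 0 1;0.022 -0.023 0 0 1;0.018 -0.026 0 0 1",
)

```text
time: 16.18
tool_pos: [532.0, 86.6, 265.7]
tcp_rot: [179.8, -0.0, 90.1]
ft_force: [2.8, 0.6, 5.5]
finger_gap: 23.2
grip_force: 34.7
```

```bash
python3 f.py 503.9 39.5
```

```text
t 16.18 r 54.81 th 59.1 Frad 1.97 load -2.11 fz 5.5
```

>>> apply_moves(
  series="0.013 -0.029 0 0 1;0.008 -0.031 0 0 1;0.002 -0.032 0 0 1;-0.003 -0.032 0 0 1;-0.009 -0.031 0 0 1",
)

```text
time: 16.6
tool_pos: [484.7, 90.9, 265.7]
tcp_rot: [179.9, -0.2, 90.2]
ft_force: [-0.1, 6.1, 7.4]
finger_gap: 23.0
grip_force: 34.9
```

```bash
python3 f.py 503.9 39.5
```

```text
t 16.6 r 54.91 th 110.5 Frad 5.8 load -2.01 fz 7.4
```

Following well, load −2 N going up. Continue to 380°.

>>> apply_moves(
  series="-0.013 -0.029 0 0 1;-0.019 -0.026 0 0 1;-0.023 -0.022 0 0 1;-0.026 -0.018 0 0 1;-0.029 -0.013 0 0 1",
)

```text
time: 17.02
tool_pos: [451.5, 56.8, 265.6]
tcp_rot: [180.0, -0.1, 90.2]
ft_force: [-1.7, 2.3, 8.5]
finger_gap: 23.1
grip_force: 35.0
```

>>> apply_moves(
  series="-0.031 -0.008 0 0 1;-0.032 -0.002 0 0 1;-0.032 0.003 0 0 1;-0.031 0.009 0 0 1;-0.029 0.013 0 0 1",
)

```text
time: 17.43
tool_pos: [457.4, 9.4, 265.6]
tcp_rot: [179.8, -0.0, 90.1]
ft_force: [5.5, 6.5, 4.3]
finger_gap: 22.9
grip_force: 34.7
```

```bash
python3 f.py 503.9 39.5
```

```text
t 17.43 r 55.43 th -147.1 Frad -8.13 load -2.43 fz 4.3
```

>>> apply_moves(
  series="-0.026 0.019 0 0 1;-0.022 0.023 0 0 1;-0.018 0.026 0 0 1;-0.013 0.029 0 0 1;-0.008 0.031 0 0 1",
)

```text
time: 17.85
tool_pos: [496.3, -15.4, 265.6]
tcp_rot: [179.9, -0.2, 90.1]
ft_force: [-0.7, 12.6, 7.8]
finger_gap: 22.8
grip_force: 35.0
```

>>> apply_moves(
  series="-0.002 0.032 0 0 1;0.003 0.032 0 0 1;0.009 0.031 0 0 1;0.013 0.029 0 0 1;0.019 0.026 0 0 1",
)

```text
time: 18.27
tool_pos: [540.1, -2.2, 265.5]
tcp_rot: [-180.0, -0.2, 90.1]
ft_force: [-9.6, 8.1, 11.6]
finger_gap: 23.1
grip_force: 35.6
```

```bash
python3 f.py 503.9 39.5
```

```text
t 18.27 r 55.25 th -49.0 Frad -12.44 load -1.96 fz 11.6
```

>>> apply_moves(
  series="0.023 0.022 0 0 1;0.026 0.018 0 0 1;0.029 0.013 0 0 1;0.031 0.008 0 0 1;0.032 0.002 0 0 1",
)

```text
time: 18.68
tool_pos: [558.9, 38.7, 265.6]
tcp_rot: [-180.0, 0.0, 90.1]
ft_force: [-7.5, -1.2, 9.8]
finger_gap: 22.9
grip_force: 35.5
```

>>> apply_moves(
  series="0.032 -0.003 0 0 1;0.031 -0.009 0 0 1;0 0 0 0 1;0 0 0 0 1;0 0 0 0 1",
)

```text
time: 19.1
tool_pos: [555.7, 57.5, 265.7]
tcp_rot: [179.9, 0.0, 90.1]
ft_force: [-1.9, -0.4, 7.8]
finger_gap: 23.5
grip_force: 35.3
```

```bash
python3 f.py 503.9 39.5
```

```text
t 19.1 r 54.84 th 19.1 Frad -1.88 load 0.24 fz 7.8
```

>>> apply_moves(
  series="0 0 0 0 0.4;0 0 0 0 0;0 0 0 0 -0.5;0 0 0 0 -1;0 0 0 0 -1",
  squeeze=20,
)

```text
time: 19.52
tool_pos: [555.2, 57.1, 263.8]
tcp_rot: [-180.0, 0.0, 90.1]
ft_force: [0.5, -0.3, -0.7]
finger_gap: 72.9
grip_force: 0.0
```

>>> apply_moves(
  series="0 0 0 0 -1;0 0 0 0 -1;0 0 -0.03 0 -1;0 0 -0.08 0 -1;0 0 -0.1 0 -1",
)

```text
time: 19.93
tool_pos: [554.1, 57.1, 326.0]
tcp_rot: [-179.7, 0.0, 90.1]
ft_force: [1.1, -0.9, 0.7]
finger_gap: 85.3
grip_force: 0.0
```

>>> apply_moves(
  series="0 0 -0.1 0 -1;-0.12 0 0 0 -1;-0.13 0 0 0 -1;-0.13 0 0 0 -1;-0.13 0 0 0 -1",
)

```text
time: 20.35
tool_pos: [555.5, -97.2, 358.6]
tcp_rot: [179.9, 0.0, 90.1]
ft_force: [0.4, -0.2, 0.7]
finger_gap: 85.7
grip_force: 0.0
```

>>> apply_moves(
  series="-0.13 0 0 0 -1;-0.13 0 0 0 -1;0 0 0 0 -1;0 0 0 0 -1;0 0 0 0 -1",
)

```text
time: 20.77
tool_pos: [555.6, -173.9, 357.8]
tcp_rot: [180.0, -0.0, 90.0]
ft_force: [0.1, 0.2, -0.3]
finger_gap: 85.4
grip_force: 0.0
```

```bash
python3 - <<'E'
from h import *
s=snapshot("scene");w=snapshot("wrist")
a=cv2.resize(s["frame"][180:310,230:390],None,fx=4,fy=4,interpolation=2)
b=cv2.resize(s["frame"][235:285,275:345],None,fx=8,fy=8,interpolation=2)[:,:140*1]
cv2.imwrite("pics/end.png",a)
E
```

```text
(no output)
```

View pics/end.png

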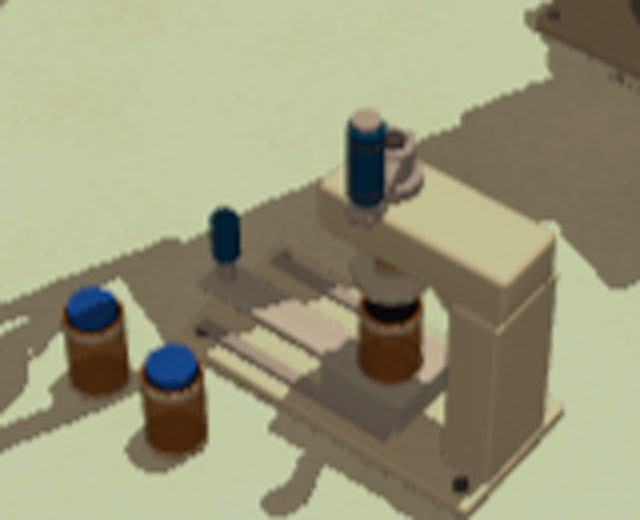

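The end view shows the ram raised, the cartridge under it at (390,340) with the plug level with the rim, the shuttle home, and the spares where they stood.

```bash
python3 -c "from bench import *;print(hand_in())"
```

```text
the job is handed in; nothing more can be done
None
```

The job is handed in: the shuttle was pushed home against its stop, and the plug looks flush in the last picture. The crank was held at about 6 N for over a second (highest reading 6.8 N), wound back about 369°, and released at rest, at 20.8 s of the 72 s allowed.

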